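Lean the stud-weld sample plate in the inspection rest

ROBOT

A 6-joint arm with a two-finger parallel gripper is mounted at the origin on a cart in front of the work surface, level with it; the furniture and walls round the work are solid. World frame = base frame: x ahead of the robot, y to its left, z up, the work surface at z = 0. Lengths are in mm, angles in rad, forces in N, time in s.
With the tool pointing down it reaches from about 275 to 975 mm from the base axis. Payload 8.4 kg.
Tool frame: the origin (TCP) lies at the very end of the fingers, on their centre line; the grasp point (between the pads) lies 19 mm behind it; z points along the fingers, y is the line along which they close (so a half turn about z gives the same grasp; the last joint's range is limited). The gripper opens to 92 mm and grips with 3 to 60 N. Pads are 20 mm wide; open, the fingers measure 128 mm over their backs; the gripper's body (75 mm by 189 mm) begins 69 mm behind the grasp point.
Start: joints at [-0.002, 0.353, 1.633, -0, 1.155, -0.002], TCP at [625.002, -0, 214.583] pointing down, gripper open.
Joint ranges: [-2.63, 2.63], [-0.92, 2.1], [0.06, 2.66], [-1.3, 4.44], [0, 2.69], [-3.02, 3.02]. Speed limits (rad/s): [2.22, 2.22, 2.79, 3.14, 3.14, 3.14].

INTERFACE

Orientations are given as [roll, pitch, yaw] about the fixed x, y, z axes, in that order (R = Rz(yaw) Ry(pitch) Rx(roll)).
In Python, from rig import * gives the robot as it stands.
- The arm moves only by the tool servo_tool, never from a script. Its argument "increments" is a list that holds one entry, the list of rows, each a list of 4 numbers: the shift along the world's x, y, z in mm, then the turn about the world's z in rad. In form: [[[dx, dy, dz, spin], ...]]. A call has exactly 5 rows; each row shifts and turns the commanded pose from where the row before left it; what a row does not reach is not made up. A row lasts 1/12 s, in which the tool goes at most 41.7 mm and 7.16 degrees, less where a joint would pass 70% of its speed; a pose out of reach is approached as far as the arm can. A call with a gripper value outside its range is refused whole. "fingers" is the gripper's target within -1 to 1 (shut at 1, half-way at 0, fully open at -1), set as the call begins (left out, the last holds). The fingers move at their own pace and stop on an object; "newtons" is the grip in N (left out, the last holds). Time passes only in rows, so rows that do not move let the fingers close, or fill a call up. It gives the time, the measured TCP pose, the force, the opening and the grip force at its end, in the units of the state.
- state(): the state, without advancing time (a new reading comes with each control period).
- get_image(name): name is "scene" or "side" or "wrist"; returns a dict with "img" (420x560x3 uint8, blue, green, red), "depth" (420x560 float32, mm along the optical axis (not along the pixel's ray), 0 where there is no reading), "vertical_fov" (degrees; the focal length in pixels is half the picture's height over the tangent of half this angle, whatever the lens; pixels are square), "cx", "cy" (the principal point, pixels), "dist_coeffs" ([k1, k2, p1, p2, k3] as OpenCV has them; the pictures are not rectified), "R" (3x3) and "t" (3): a world point X has camera coordinates R X + t; the wrist camera has in their place "mount" (4x4, takes a point from camera to tool coordinates, whose origin is the TCP and whose axes are the flange's). Camera axes: x right, y down, z forward; pixel columns grow to the right and rows downward; lengths in mm; the calibration is good to about 2 mm. A picture is of the moment at which its call begins: read the wrist's pose just before it.
- sign_off(): hands the job in; it is judged then, once.
The state is a dict: "t": time; "q": joint angles; "joint_vel": joint speeds; "tau": joint torques, N m; "tcp_pos": TCP position; "eef_rot": TCP orientation; "ft_force": force on the tool from outside, world axes, zero at the start; "moment": the same for the moment, N m; "width": opening from 0.0 (shut) to 1.0 (fully open); "finger_force": force on a finger pad.
Only numpy, scipy, OpenCV 4.12 (cv2) and the standard library are available. Lean on these libraries where they do the work, as an engineer would, in place of code of your own. Each camera call takes 0.05 s, during which the arm holds its last target. There are 200 camera calls.

TASK

First set the lean on the inspection rest: pull its red toe stop out by the upright tab until the face of the stop that looks toward the two uprights is level with the yellow line. Then lift the plate with the copper studs out of the black rack and lean it gently in the rest for inspection: lower edge down on the base and against that face of the toe stop, square and centred, its plain back resting on the two uprights and the studs facing out over the toe stop, and let go. Leave the toe stop on the line, the blue plate in its slot and the other things where they are.

Things in the scene. Friction and masses are not known exactly. Their poses are not given: they have to be found in the camera images.
- rest: inspection rest, fixed to the table: grey base plate 245 x 176 mm, 10 mm thick, with two uprights and a red sliding toe stop. Origin at table height, midway between the uprights; its x axis points from the toe stop toward the uprights (the way the plate leans back), y along the line of the uprights, z up. The base reaches from x = -185 to x = +60 mm. Position and yaw vary, and rest and rack may swap sides
- uprights: the two fixed steel uprights of the rest, 18 mm thick with black round rubber caps, at y = +55 and -55 mm; origin midway between them on top of the base (10 mm above the table). The caps are balls of radius 9 mm whose centres stand 95 mm above the base; below them the uprights are plain vertical rods. A thin cross bar joins them 30 mm above the base
- rest_front (a point): middle of the front edge of the rest's base (top face), 185 mm in front of the uprights; axes as the rest's
- toe_face (a point): middle of the flat face of the red toe stop that looks toward the uprights (the face the plate's lower edge stands against), 5 mm above the base; axes as the rest's. The stop bar is 96 mm wide along y, 12 mm thick and 16 mm high above the base
- toe_tab (a point): grip point of the red upright pull tab, 78 mm in front of toe_face, moving with it, 36 mm above the base; the tab is 12 mm thick along the rest's x, 34 mm wide, its top is 55 mm above the base; between the tab and the stop bar lies a strip 8 mm high above the base; axes as the rest's
- toe (a joint): how far the toe stop is pulled out, m, 0 to 0.075: at 0 toe_face is 20 mm in front of the uprights' axes and each metre pulled moves it a metre along -x of the rest. It slides with about 4 N of friction and stays where it is left; starts pushed in
- mark_line (a point): the yellow line on the rest's base, drawn on both sides of the toe stop and ending in small yellow clips at the base's edges (16 mm high, 86 to 95 mm from the middle); the point lies on the line in the middle of the base; the line runs along y; axes as the rest's. It lies 48 to 72 mm in front of the uprights' axes, different each time, and does not move
- rack: black plate rack, fixed: base 150 x 160 mm, 12 mm thick, with two slots along its y, 90 mm apart (x = -45 and +45 mm), each 11 mm wide between rails whose tops are 40 mm above the table. Origin at table height, centre; axes: x from its front slot to its rear slot, z up
- stud_plate_center (a point): centre of the bare aluminium plate (0.46 kg give or take a quarter) that carries ten copper studs, standing upright in one of the two slots: 150 mm wide (y), 150 mm high (z), 8 mm thick (x). Its -x face carries the studs, 20 mm long, in two rows 62 and 97 mm above the lower edge, within 55 mm of the middle line; the top 45 mm of both faces is bare and is where to grip it. Its lower edge starts 12 mm above the table
- stud_plate_foot (a point): middle of the lower edge of the stud plate on its stud side (75 mm below the centre, 4 mm to the stud side); axes as the plate's
- stud_plate_top (a point): middle of the top edge of the stud plate, 75 mm above its centre; axes as the plate's
- stud_plate: the stud plate itself; origin at the centre of its lower edge, axes as above
- blank_plate_center (a point): centre of the blue blank plate in the other slot, 150 mm wide, 130 mm high, 8 mm thick; it stays there
- masking_tape: roll of masking tape lying on the table behind the work, 91 mm across, 19 mm high; stays
- tape_measure: yellow pocket tape measure on the left of the table, 33 x 78 x 62 mm; stays
- marker: red and black marker pen lying near the front edge of the table, 131 mm long, 18 mm thick; stays

How it is judged (in metres and radians):
On the way, in this order (a step that is already met when the one before it is completed fails the run):
1. the toe stop's face is at the yellow line (within 5 mm) while the stud plate still stands in the rack (x of toe_face in the frame of mark_line between -0.005 and 0.005 m and distance of stud_plate_center from where it was at the start of the episode below 0.02 m), for 0.3 s.
2. the stud plate is lifted clear of the rack (height (world z) of stud_plate_center above 0.13 m), for 0.1 s.
At the end, for the whole second after the job is handed in: Toe stop within 5 mm of the line; stud plate at rest, leaning back 0.2 to 0.65 rad on the uprights, studs out, right way up, lower edge on the base, within 8 mm of the stop and 20 mm of its middle, square within 0.12 rad; blue plate in its slot, moved under 20 mm (x of toe_face in the frame of mark_line between -0.005 and 0.005 m and x of stud_plate_foot in the frame of toe_face between -0.003 and 0.008 m and y of stud_plate_foot in the frame of toe_face between -0.02 and 0.02 m and height (world z) of stud_plate_foot below 0.02 m and height (world z) of stud_plate_top above 0.12 m and x of rest_front in the frame of stud_plate_center below 0 m and angle between the y axis of stud_plate and the y axis of rest, either way round below 0.12 rad and angle between stud_plate_center's own z axis and vertical between 0.2 and 0.65 rad and contact force between stud_plate and uprights above 0.1 N and linear speed of stud_plate below 0.02 m/s and angular speed of stud_plate below 0.1 rad/s and distance of blank_plate_center from where it was at the start of the episode below 0.02 m); the robot touches nothing.
It fails at once if the stud plate is dropped or banged on the rest (over 60 N) (contact force between stud_plate and rest above 60 N).
It fails at once if the blue plate, the masking tape, the tape measure or the marker is moved more than 30 mm (distance of any of blank_plate_center, masking_tape, tape_measure, marker from where it was at the start of the episode above 0.03 m).
It also fails if it takes over 54 s, if anything falls off the work surface, if the arm or the gripper's body presses on something with over 40 N, if the wrist force passes 120 N, or if a joint passes its speed limit or range.

## Working session

There is one attempt and no reset: what is moved stays moved. The work goes in short steps, Python scripts to look and compute and a tool call to move; the robot and the scene stay as the last step left them, time stands still between calls to the robot, and variables do not carry over. Pictures are saved under pics/ and viewed, at most 10 in all, crops included, and the job is handed in when it is done.

Besides the shell and the picture viewer there is one more tool, called after ">>>" in YAML: its name, and indented under it one key for each argument. servo_tool: Moves the arm, as the interface text tells. Its arguments: {"type":"object","properties":{"increments":{"type":"array","items":{"type":"array","items":{"type":"array","items":{"type":"number"}}}},"fingers":{"type":"number"},"newtons":{"type":"number"}},"required":["increments"]}

```bash
mkdir -p pics; ls
cat > h.py <<'E'
from rig import *
import numpy as np, cv2
from scipy.spatial.transform import Rotation as Ro
def K(d):
    f=d["img"].shape[0]/2/np.tan(np.radians(d["vertical_fov"])/2)
    return np.array([[f,0,d["cx"]],[0,f,d["cy"]],[0,0,1.]])
def pose(d,s=None):
    if "R" in d: return np.array(d["R"]),np.array(d["t"]).ravel()
    Rt=Ro.from_euler('xyz',s["eef_rot"]).as_matrix();M=np.array(d["mount"])
    Rc=Rt@M[:3,:3];c=Rt@M[:3,3]+np.array(s["tcp_pos"])
    return Rc.T,-Rc.T@c
def world(d,uv,s=None,depth=None,z=None):
    uv=np.asarray(uv,float).reshape(-1,2)
    n=cv2.undistortPoints(uv.reshape(-1,1,2),K(d),np.array(d["dist_coeffs"],float)).reshape(-1,2)
    r=np.c_[n,np.ones(len(n))];R,t=pose(d,s);c=-R.T@t;w=r@R
    if z is not None: k=(z-c[2])/w[:,2]
    else: k=np.array(depth if depth is not None else [d["depth"][int(round(v)),int(round(u))] for u,v in uv])
    return c+w*np.asarray(k)[:,None]
def cloud(d,s=None):
    v,u=np.nonzero(d["depth"]>0)
    return np.c_[u,v],world(d,np.c_[u,v],s,depth=d["depth"][v,u])
E
python3 - <<'E'
from h import *
s=state();print(s)
for n in("scene","side","wrist"):
    d=get_image(n);cv2.imwrite(f"pics/{n}0.png",d["img"]);np.save(f"{n}0.npy",d,allow_pickle=True)
    print(n,(d["depth"]>0).mean(),d["vertical_fov"],d.get("R"),d.get("t"),d.get("mount"))
E
```

```text
pics
{'t': 0.0, 'q': array([-2.37151428e-03,  3.53599093e-01,  1.63415115e+00, -1.31976042e-05,
        1.15522248e+00, -2.41834675e-03]), 'joint_vel': array([ 7.81590808e-04,  2.19777223e-04, -1.99997762e-03, -6.08627578e-05,
       -1.47122142e-03, -5.04328095e-04]), 'tau': array([-2.43486713e-03, -5.93846583e+01, -3.34216332e+01,  6.94100303e-02,
        2.34022352e-02, -1.15005114e-04]), 'tcp_pos': array([6.24486016e+02, 1.46844498e-02, 2.13887063e+02]), 'eef_rot': array([-3.14021256e+00,  8.72940645e-06,  1.57084850e+00]), 'ft_force': array([-0.42746255,  0.22004212,  0.97418691]), 'moment': array([ 0.00336712, -0.00741379, -0.00456673]), 'finger_force': 0.0, 'width': 0.9996866670079667}
scene 0.9713775510204081 42.97721362253996 [[ 0.61062197 -0.79144555  0.02747279]
 [-0.2910102  -0.25651622 -0.92169002]
 [ 0.73651468  0.55480932 -0.38695317]] [-240.07141075  318.56003549  853.491738  ] None
side 0.996016156462585 46.85284413659957 [[-0.86202167 -0.50680555 -0.00817193]
 [-0.33383788  0.57980627 -0.74322067]
 [ 0.3814065  -0.63794422 -0.66899646]] [ 591.60372115  216.15820846 1239.11010258] None
wrist 0.9958843537414966 70.05496861329024 None None [[-5.06973449e-04 -9.59048518e-01 -2.83241386e-01  7.99241473e+01]
 [ 9.99999141e-01 -8.28489986e-04  1.01534978e-03  2.64697695e-04]
 [-1.20843235e-03 -2.83240628e-01  9.59048115e-01 -1.69758818e+02]
 [ 0.00000000e+00  0.00000000e+00  0.00000000e+00  1.00000000e+00]]
```

View pics/scene0.png

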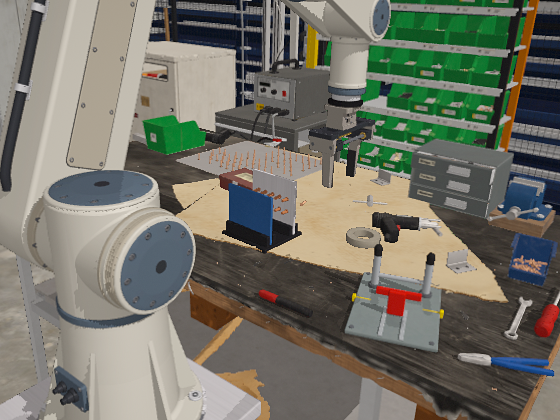

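View pics/side0.png

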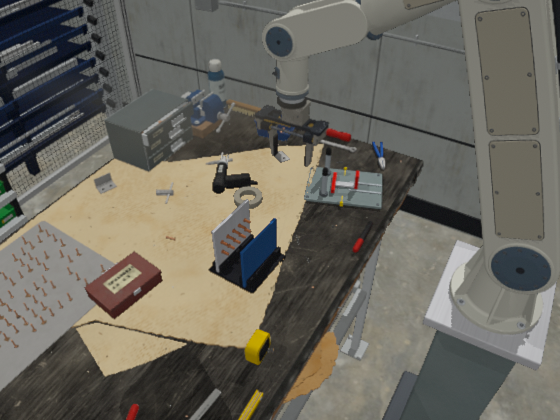

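The scene shows the rack at about (260,220), with the blue plate nearest the robot. The stud plate is behind it with its studs towards the blue plate. The rest is at about (395,300), with the red tab pointing at the robot and yellow clips at (357,297) and (438,315). The side view agrees: rack at (245,250), rest at (343,187).

```bash
cat > m.py <<'E'
from h import *
def L(n): return np.load(n,allow_pickle=True).item()
for n in("scene","side"):
    d=L(n+"0.npy");uv,P=cloud(d);c=d["img"][uv[:,1],uv[:,0]].astype(int);hsv=cv2.cvtColor(d["img"],cv2.COLOR_BGR2HSV)[uv[:,1],uv[:,0]].astype(int)
    H,S,V=hsv.T
    ok=(P[:,2]>5)&(P[:,2]<200)&(P[:,0]>250)&(P[:,0]<900)&(abs(P[:,1])<450)
    box=lambda m:(m.sum(),np.round(np.percentile(P[m],[1,50,99],axis=0),1).tolist()) if m.sum() else None
    red=ok&((H<6)|(H>174))&(S>180)&(V>90)&(P[:,1]<0)&(P[:,2]>12)
    yel=ok&(H>22)&(H<34)&(S>150)&(V>120)&(P[:,1]<0)
    blue=ok&(H>100)&(H<120)&(S>120)&(P[:,1]>0)
    print(n);print("red",box(red));print("blue",box(blue))
    q=P[blue];pl=np.linalg.svd(q-q.mean(0),full_matrices=False)[2][2];print("blue normal",pl,q.mean(0))
    m=np.zeros(d["depth"].shape,np.uint8);m[uv[yel,1],uv[yel,0]]=1
    k,lab,st,ce=cv2.connectedComponentsWithStats(m)
    for i in range(1,k):
        mm=yel&(lab[uv[:,1],uv[:,0]]==i);print("yel",st[i].tolist(),box(mm))
    # blackish caps / uprights above 60
    up=ok&(P[:,2]>50)&(P[:,2]<125)&(P[:,1]<-100)&~red
    cc=P[up]; print("up",len(cc))
    if len(cc)>20:
        _,l,ce=cv2.kmeans(cc[:,:2].astype(np.float32),2,None,(3,50,.1),5,0)
        for i in(0,1):print(ce[i],(l==i).sum(),np.percentile(cc[l.ravel()==i],[2,98],axis=0).round(0).tolist())
    # plate: grey, z 60..170, near rack
    b=q.mean(0)
    g=ok&(S<60)&(P[:,2]>50)&(P[:,2]<165)&(np.hypot(P[:,0]-b[0],P[:,1]-b[1])<190)&(P[:,1]>0)
    print("grey",box(g))
    qq=P[g]; 
    if len(qq)>50:
        for _ in range(4):
            cen=np.median(qq,0);nn=np.linalg.svd(qq-qq.mean(0),full_matrices=False)[2][2];r=(qq-qq.mean(0))@nn;qq=qq[abs(r)<max(3,1.5*r.std())]
        print("grey normal",nn,qq.mean(0),len(qq),np.percentile(qq,[1,99],axis=0).round(1).tolist())
E
python3 m.py
```

```text
scene
red (np.int64(647), [[391.6, -243.9, 12.6], [501.4, -224.2, 27.4], [854.1, -2.8, 65.8]])
blue (np.int64(1717), [[573.6, 157.3, 15.2], [581.9, 225.4, 90.7], [589.9, 305.2, 141.7]])
blue normal [-0.99952915  0.03044349 -0.0038303 ] [582.13746995 226.91111373  89.75453577]
yel [352, 293, 19, 7, 39] (np.int64(39), [[502.3, -159.1, 5.4], [510.5, -129.8, 11.2], [521.2, -123.7, 17.6]])
yel [424, 309, 1, 1, 1] (np.int64(1), [[557.1, -265.4, 12.8], [557.1, -265.4, 12.8], [557.1, -265.4, 12.8]])
yel [427, 309, 17, 9, 41] (np.int64(41), [[561.1, -301.4, 5.3], [568.3, -295.7, 12.0], [576.7, -271.1, 18.6]])
up 528
[ 591.235   -194.95987] 453 [[567.0, -250.0, 51.0], [616.0, -133.0, 113.0]]
[ 879.93396 -383.07135] 75 [[859.0, -433.0, 52.0], [900.0, -339.0, 67.0]]
grey (np.int64(1236), [[663.7, 149.4, 51.3], [670.6, 201.5, 125.4], [679.8, 297.4, 162.3]])
grey normal [-0.99832634  0.05779634 -0.00202709] [670.81254838 209.39252415 118.58561173] 979 [[665.5, 149.4, 51.4], [677.2, 296.9, 162.2]]
side
red (np.int64(102), [[390.1, -234.6, 14.2], [553.3, -205.3, 26.6], [583.3, -2.1, 67.7]])
blue (np
[... 194 characters left out ...]
 10] (np.int64(10), [[565.9, -295.2, 8.5], [569.0, -292.5, 13.2], [573.4, -286.0, 20.0]])
yel [342, 196, 1, 1, 1] (np.int64(1), [[518.7, -155.5, 10.9], [518.7, -155.5, 10.9], [518.7, -155.5, 10.9]])
yel [340, 201, 3, 5, 11] (np.int64(11), [[502.9, -126.6, 7.0], [506.6, -119.6, 13.3], [511.0, -116.6, 17.6]])
up 206
[ 628.8791  -245.14413] 102 [[604.0, -351.0, 52.0], [866.0, -230.0, 114.0]]
[ 568.5176  -137.24608] 104 [[492.0, -213.0, 51.0], [582.0, -126.0, 113.0]]
grey (np.int64(1116), [[576.0, 155.5, 51.7], [670.8, 236.4, 123.5], [681.1, 303.5, 163.3]])
grey normal [ 0.99819857 -0.05978558 -0.00502913] [670.58279875 235.05734188 115.58689686] 947 [[664.7, 155.7, 51.7], [676.5, 303.5, 163.1]]
```

View pics/wrist0.png

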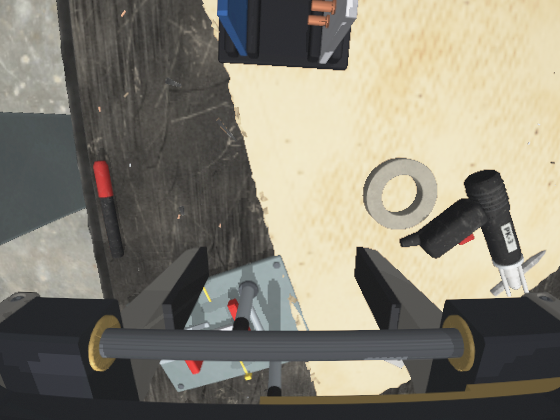

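The wrist view shows the rest at about (240,330), partly hidden by the fingers. The rack is at the top, and the fingers close along world x. I'll move the camera over the rest.

>>> servo_tool:
  increments:
    - [[-6,-28,0,0.034],[-6,-28,0,0.034],[-6,-28,0,0.034],[-6,-28,0,0.034],[-6,-28,0,0.034]]
  fingers: -0.4

```text
t: 0.57
tcp_pos: [594.4, -141.1, 214.3]
eef_rot: [-3.141, -0.0, 1.743]
ft_force: [0.6, -0.1, -0.1]
width: 0.706
finger_force: 0.0
```

>>> servo_tool:
  increments:
    - [[-6,-28,0,0.034],[-6,-28,0,0.034],[-6,-28,0,0.034],[-6,-28,0,0.034],[-6,-28,0,0.034]]

```text
t: 0.98
tcp_pos: [564.4, -281.3, 214.4]
eef_rot: [-3.141, -0.0, 1.912]
ft_force: [0.5, -0.7, 0.9]
width: 0.699
finger_force: 0.0
```

>>> servo_tool:
  increments:
    - [[0,0,0,0],[0,0,0,0],[0,0,0,0],[0,0,0,0],[0,0,0,0]]

```text
t: 1.4
tcp_pos: [565.3, -278.9, 214.5]
eef_rot: [-3.142, -0.0, 1.912]
ft_force: [0.5, 0.2, -0.5]
width: 0.7
finger_force: 0.0
```

Run:
```python
from h import *
s=state();print(s["t"],s["tcp_pos"],s["eef_rot"],s["width"])
d=get_image("wrist");cv2.imwrite("pics/w1.png",d["img"]);np.save("w1.npy",(d,s),allow_pickle=True)
```

```text
1.4 [ 565.26329642 -278.88640956  214.54550919] [-3.14155445e+00 -2.90311377e-04  1.91177033e+00] 0.6996105335816257
```

View pics/w1.png

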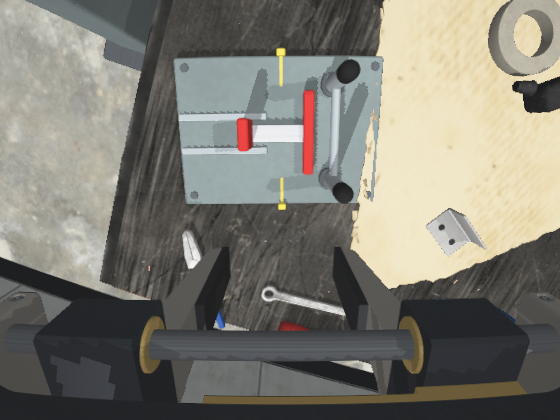

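The view shows the clips at (281,52) and (282,206), the red stop bar at about (308,132), the tab at (244,134) and the caps at (348,71) and (343,192). Next I measure by colour.

```bash
cat > r.py <<'E'
from h import *
def rest(d,s,prt=True):
    hsv=cv2.cvtColor(d["img"],cv2.COLOR_BGR2HSV).astype(int);H,S,V=hsv[...,0],hsv[...,1],hsv[...,2]
    W=np.zeros(d["depth"].shape+(3,));uv,P=cloud(d,s);W[uv[:,1],uv[:,0]]=P
    near=(np.hypot(W[...,0]-540,W[...,1]+200)<180)
    yel=near&(H>22)&(H<34)&(S>130)&(V>100)
    k,lab,st,ce=cv2.connectedComponentsWithStats(yel.astype(np.uint8))
    cl=[]
    for i in range(1,k):
        if st[i,4]<25: continue
        m=lab==i; lo=m&(W[...,2]<14); hi=m&(W[...,2]>=20)
        v,u=np.nonzero(lo);a=world(d,np.c_[u,v],s,z=10.).mean(0) if len(u) else None
        v,u=np.nonzero(hi);b=world(d,np.c_[u,v],s,z=26.).mean(0) if len(u) else None
        cl.append((a,b)); print("yel",st[i].tolist(),a,b)
    bs=np.array([b for a,b in cl if b is not None]);bs=bs[np.argsort(bs[:,1])]
    y=bs[-1]-bs[0];print("clip dist",np.linalg.norm(y));yaw=np.arctan2(-y[0],y[1]);mid=(bs[0]+bs[-1])[:2]/2
    X=np.array([np.cos(yaw),np.sin(yaw)]);Y=np.array([-X[1],X[0]])
    f=lambda p:np.c_[(p[:,:2]-mid)@X,(p[:,:2]-mid)@Y]
    for a,b in cl:
        if a is not None: print("line pts",f(a[None]))
    print("yaw",yaw,"mark mid",mid)
    red=near&((H<8)|(H>172))&(S>150)&(V>80)
    for nm,z,sel in(("bar",26.,(W[...,2]>21)&(W[...,2]<31)),("tab",65.,(W[...,2]>60)&(W[...,2]<70))):
        v,u=np.nonzero(red&sel)
        if not len(u): continue
        p=f(world(d,np.c_[u,v],s,z=z));lo,hi=np.percentile(p,[1.5,98.5],axis=0);print(nm,len(u),lo.round(1),hi.round(1),"ctr",((lo+hi)/2).round(1),"world",mid+X*(lo+hi)[0]/2+Y*(lo+hi)[1]/2)
    cap=near&(W[...,2]>104)&(W[...,2]<120)
    k,lab,st,ce=cv2.connectedComponentsWithStats(cap.astype(np.uint8))
    for i in range(1,k):
        if st[i,4]>30:
            v,u=np.nonzero(lab==i);p=f(W[v,u]);print("cap",p.mean(0).round(1),W[v,u][:,2].max())
if __name__=="__main__":
    import sys
    d,s=np.load(sys.argv[1],allow_pickle=True)
    rest(d,s)
E
python3 r.py w1.npy
```

```text
yel [276, 48, 10, 38, 138] [ 515.09042567 -139.26399714   10.        ] None
yel [278, 178, 8, 32, 97] [ 565.79605684 -279.28341811   10.        ] NoneTraceback (most recent call last):
  File "r.py", line 35, in <module>
    rest(d,s)
    ~~~~^^^^^
  File "r.py", line 15, in rest
    bs=np.array([b for a,b in cl if b is not None]);bs=bs[np.argsort(bs[:,1])]
                                                                     ~~^^^^^
IndexError: too many indices for array: array is 1-dimensional, but 2 were indexed
```

```bash
sed -i 's/hi=m&(W\[...,2\]>=20)/hi=m\&(W[...,2]>=14);print("zmax",np.percentile(W[m][:,2],[50,90,98]))/; s/z=26.).mean(0) if/z=16.).mean(0) if/' r.py; python3 r.py w1.npy
```

```text
zmax [12.20563631 15.89204454 16.79869573]
yel [276, 48, 10, 38, 138] [ 515.09042567 -139.26399714   10.        ] [ 510.77916823 -125.00684378   16.        ]
zmax [11.41640579 15.91488889 17.28878566]
yel [278, 178, 8, 32, 97] [ 565.79605684 -279.28341811   10.        ] [ 572.3243691  -294.73498688   16.        ]
clip dist 180.54211228964155
line pts [[-0.80711168 75.39819719]]
line pts [[ -0.86998214 -73.51954966]]
yaw 0.34786461944076985 mark mid [ 541.55176867 -209.87091533]
bar 802 [ 25.1 -45.2] [36.3 45.3] ctr [30.7  0.1] world [ 570.38959357 -199.35633221]
tab 362 [-45.8 -15.8] [-34.4  15.5] ctr [-40.1  -0.2] world [ 503.89174632 -223.69304054]
cap [57.7 54.4] 115.27206633756862
cap [ 57.3 -53.7] 115.31280506952504
```

>>> servo_tool:
  increments:
    - [[-12.2,11,-18,0.002],[-12.2,11,-18,0.002],[-12.2,11,-18,0.002],[-12.2,11,-18,0.001],[-12.2,11,-18,0]]

```text
t: 1.87
tcp_pos: [503.6, -223.9, 124.0]
eef_rot: [3.141, 0.0, 1.919]
ft_force: [0.0, 0.0, -0.1]
width: 0.704
finger_force: 0.0
```

>>> servo_tool:
  increments:
    - [[0,0,-20,0],[0,0,-20,0],[0,0,-20,0],[0,0,-18,0],[0,0,-10,0]]

```text
t: 2.28
tcp_pos: [503.3, -223.9, 34.9]
eef_rot: [-3.14, -0.001, 1.919]
ft_force: [-1.1, -0.0, -0.9]
width: 0.702
finger_force: 0.0
```

>>> servo_tool:
  increments:
    - [[0,0,0,0],[0,0,0,0],[0,0,0,0],[0,0,0,0],[0,0,0,0]]

```text
t: 2.7
tcp_pos: [504.7, -225.3, 37.6]
eef_rot: [3.14, 0.001, 1.918]
ft_force: [0.3, -0.0, 0.5]
width: 0.699
finger_force: 0.0
```

Now I grip the tab.

>>> servo_tool:
  increments:
    - [[0,0,0,0],[0,0,0,0],[0,0,0,0],[0,0,0,0],[0,0,0,0]]
  fingers: 1
  newtons: 25

```text
t: 3.12
tcp_pos: [503.9, -225.0, 36.6]
eef_rot: [-3.142, -0.0, 1.918]
ft_force: [0.9, -0.1, -0.5]
width: 0.361
finger_force: 0.0
```

>>> servo_tool:
  increments:
    - [[0,0,0,0],[0,0,0,0],[0,0,0,0],[0,0,0,0],[0,0,0,0]]

```text
t: 3.53
tcp_pos: [503.9, -225.0, 36.6]
eef_rot: [-3.141, -0.0, 1.918]
ft_force: [-0.7, -0.6, 0.6]
width: 0.129
finger_force: 25.0
```

>>> servo_tool:
  increments:
    - [[-7,-2.5,0,0],[-7,-2.5,0,0],[-7,-2.6,0,0],[-7,-2.6,0,0],[-7.2,-2.6,0,0]]

```text
t: 3.95
tcp_pos: [468.1, -238.0, 36.6]
eef_rot: [3.141, 0.0, 1.918]
ft_force: [3.3, 2.1, -4.7]
width: 0.125
finger_force: 25.0
```

>>> servo_tool:
  increments:
    - [[0,0,0,0],[0,0,0,0],[0,0,0,0],[0,0,0,0],[0,0,0,0]]

```text
t: 4.37
tcp_pos: [468.5, -237.9, 36.5]
eef_rot: [-3.141, -0.0, 1.918]
ft_force: [-3.9, -2.7, 0.6]
width: 0.127
finger_force: 25.0
```

>>> servo_tool:
  increments:
    - [[0,0,0,0],[0,0,0,0],[0,0,0,0],[0,0,0,0],[0,0,0,0]]
  fingers: -0.4

```text
t: 4.78
tcp_pos: [469.1, -237.7, 36.6]
eef_rot: [3.141, 0.0, 1.918]
ft_force: [-0.0, 0.1, -0.7]
width: 0.47
finger_force: 0.0
```

>>> servo_tool:
  increments:
    - [[0,0,30,0],[0,0,40,0],[13,-8,40,0],[30,-20,40,0],[30,-20,28,0]]

```text
t: 5.2
tcp_pos: [532.5, -279.4, 205.4]
eef_rot: [3.14, 0.001, 1.918]
ft_force: [2.0, -1.3, -0.5]
width: 0.7
finger_force: 0.0
```

>>> servo_tool:
  increments:
    - [[10,-7,0,0],[10,0,0,0],[0,0,0,0],[0,0,0,0],[0,0,0,0]]

```text
t: 5.62
tcp_pos: [550.5, -285.1, 200.5]
eef_rot: [-3.139, -0.003, 1.918]
ft_force: [-0.4, 1.0, -0.2]
width: 0.699
finger_force: 0.0
```

```bash
python3 - <<'E'
from h import *
s=state();print(s["t"],s["tcp_pos"],s["eef_rot"],s["width"])
d=get_image("wrist");cv2.imwrite("pics/w2.png",d["img"]);np.save("w2.npy",(d,s),allow_pickle=True)
E
python3 r.py w2.npy
```

```text
5.6167 [ 550.49228455 -285.13786749  200.47016319] [-3.13930632e+00 -2.52640101e-03  1.91824294e+00] 0.6989666537718313
zmax [11.42712248 16.05703818 16.6836024 ]
yel [292, 44, 10, 40, 140] [ 515.1003801  -136.83022486   10.        ] [ 509.82625291 -125.53934407   16.        ]
zmax [12.15073447 16.2415967  16.75883023]
yel [291, 180, 8, 32, 82] [ 566.67311974 -282.50197399   10.        ] [ 571.76120055 -294.43839199   16.        ]
clip dist 179.89670960949704
line pts [[ 1.06447167 77.53194201]]
line pts [[ -0.66755296 -76.98992072]]
yaw 0.3514724375774143 mark mid [ 540.79372673 -209.98886803]
bar 868 [-71.5 -45.8] [ 0.1 45.4] ctr [-35.7  -0.2] world [ 507.30708187 -222.4810291 ]
tab 388 [-81.9 -15.4] [-70.6  15.6] ctr [-76.2   0.1] world [ 469.17343226 -236.1166001 ]
cap [58.4 53.9] 115.14356588250035
cap [ 57.8 -54.1] 115.15682619033447
```

The face is on the line to within about 1 mm. Now I go and look at the plate from above.

>>> servo_tool:
  increments:
    - [[8.3,28.7,3,-0.027],[8.3,28.7,3,-0.027],[8.3,28.7,3,-0.027],[8.3,28.7,3,-0.027],[8.3,28.7,3,-0.027]]

```text
t: 6.08
tcp_pos: [592.6, -141.2, 216.6]
eef_rot: [-3.14, -0.001, 1.781]
ft_force: [1.4, -1.3, -1.2]
width: 0.701
finger_force: 0.0
```

>>> servo_tool:
  increments:
    - [[8.3,28.7,3,-0.027],[8.3,28.7,3,-0.027],[8.3,28.7,3,-0.027],[8.3,28.7,3,-0.027],[8.3,28.7,3,-0.027]]

```text
t: 6.5
tcp_pos: [634.1, 2.2, 231.6]
eef_rot: [-3.14, -0.0, 1.647]
ft_force: [0.6, 0.7, -0.7]
width: 0.698
finger_force: 0.0
```

>>> servo_tool:
  increments:
    - [[8.3,28.7,3,-0.027],[8.3,28.7,3,-0.027],[8.3,28.7,3,-0.027],[8.3,28.7,3,-0.027],[8.3,28.7,3,-0.027]]

```text
t: 6.92
tcp_pos: [675.7, 145.5, 246.6]
eef_rot: [-3.14, 0.0, 1.512]
ft_force: [0.7, 0.2, 0.0]
width: 0.699
finger_force: 0.0
```

>>> servo_tool:
  increments:
    - [[0,0,0,0],[0,0,0,0],[0,0,0,0],[0,0,0,0],[0,0,0,0]]

```text
t: 7.33
tcp_pos: [676.1, 142.9, 246.8]
eef_rot: [-3.141, 0.0, 1.512]
ft_force: [0.3, 0.1, 0.5]
width: 0.699
finger_force: 0.0
```

```bash
cat > p.py <<'E'
from h import *
import sys
s=state();print(s["t"],s["tcp_pos"],s["eef_rot"],s["width"])
d=get_image("wrist");cv2.imwrite("pics/%s.png"%sys.argv[1],d["img"]);np.save(sys.argv[1]+".npy",(d,s),allow_pickle=True)
uv,P=cloud(d,s)
for nm,z,c in(("stud",162,(676,226)),("blue",142,(586,231))):
    m=(abs(P[:,2]-z)<4)&(abs(P[:,0]-c[0])<25)&(abs(P[:,1]-c[1])<100)
    p=world(d,uv[m],s,z=float(z))[:,:2].astype(np.float32)
    (cx,cy),wh,a=cv2.minAreaRect(p);b=cv2.boxPoints(((cx,cy),wh,a))
    vx,vy,x0,y0=cv2.fitLine(p,cv2.DIST_HUBER,0,.01,.01).ravel();n=np.sign(vy)
    t=(p-[x0,y0])@[vx*n,vy*n];lo,hi=np.percentile(t,[.5,99.5]);
    print(nm,m.sum(),"rect",(cx,cy),wh,"yaw",np.arctan2(-vx*n,vy*n),"ctr",np.array([x0,y0])+np.array([vx,vy])*n*(lo+hi)/2,hi-lo,np.median(P[m][:,2]))
E
python3 p.py w3
```

```text
7.3333 [676.06910409 142.88189706 246.84061938] [-3.14097730e+00  3.75547574e-04  1.51175878e+00] 0.6992944657394612
stud 1865 rect (675.5859985351562, 225.906005859375) (148.4791717529297, 7.889332294464111) yaw -0.0577751 ctr [675.88851734 226.22943502] 147.32967163085942 161.57470002649237
blue 1667 rect (587.1115112304688, 234.78701782226562) (149.04664611816406, 10.004897117614746) yaw -0.05812104 ctr [586.81524726 234.91370804] 147.31882431030274 141.4164051545443
```

View pics/w3.png

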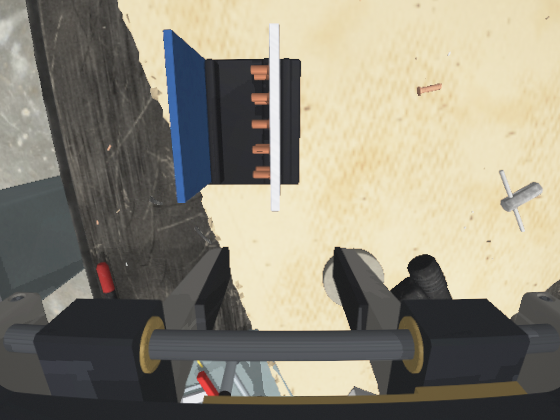

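The plate's top edge is at column 275, rows 25–210, with its studs to the left towards the blue plate. The plate centre is (676,226) and the tool yaw already matches it.

>>> servo_tool:
  increments:
    - [[0,20,-8,0],[0,20,-8,0],[0,20,-8,0],[0,15,-8,0],[0,8,-8,0]]

```text
t: 7.8
tcp_pos: [676.5, 228.3, 206.5]
eef_rot: [3.142, -0.0, 1.513]
ft_force: [-0.3, -1.1, -1.3]
width: 0.706
finger_force: 0.0
```

>>> servo_tool:
  increments:
    - [[0,0,-20,0],[0,0,-20,0],[0,0,-20,0],[0,0,-15,0],[0,0,-8,0]]

```text
t: 8.22
tcp_pos: [675.4, 226.2, 121.4]
eef_rot: [-3.139, 0.001, 1.513]
ft_force: [0.6, -0.9, -0.5]
width: 0.7
finger_force: 0.0
```

>>> servo_tool:
  increments:
    - [[0,0,0,0],[0,0,0,0],[0,0,0,0],[0,0,0,0],[0,0,0,0]]

```text
t: 8.63
tcp_pos: [677.2, 227.3, 125.2]
eef_rot: [3.14, -0.001, 1.513]
ft_force: [-0.3, 0.2, -0.3]
width: 0.7
finger_force: 0.0
```

>>> servo_tool:
  increments:
    - [[0,0,0,0],[0,0,0,0],[0,0,0,0],[0,0,0,0],[0,0,0,0]]
  fingers: 1
  newtons: 40

```text
t: 9.05
tcp_pos: [676.5, 227.2, 124.0]
eef_rot: [-3.142, 0.0, 1.513]
ft_force: [1.3, -0.1, -0.2]
width: 0.362
finger_force: 0.0
```

>>> servo_tool:
  increments:
    - [[0,0,0,0],[0,0,0,0],[0,0,0,0],[0,0,0,0],[0,0,0,0]]

```text
t: 9.47
tcp_pos: [676.5, 227.2, 124.0]
eef_rot: [-3.141, 0.0, 1.513]
ft_force: [-0.3, 0.5, -0.3]
width: 0.082
finger_force: 40.0
```

>>> servo_tool:
  increments:
    - [[0,0,10,0],[0,0,25,0],[0,0,35,0],[0,0,35,0],[0,0,35,0]]

```text
t: 9.88
tcp_pos: [675.9, 226.9, 265.3]
eef_rot: [-3.14, 0.001, 1.513]
ft_force: [-0.2, -0.8, -3.5]
width: 0.087
finger_force: 40.0
```

>>> servo_tool:
  increments:
    - [[-4.4,-15,10,0.014],[-7.4,-25,0,0.0235],[-9.5,-32,0,0.03],[-9.5,-32,0,0.03],[-9.5,-32,0,0.03]]

```text
t: 10.3
tcp_pos: [635.1, 90.0, 274.0]
eef_rot: [-3.141, 0.0, 1.642]
ft_force: [0.4, -0.3, -4.9]
width: 0.088
finger_force: 40.0
```

>>> servo_tool:
  increments:
    - [[-9.5,-32,0,0.03],[-9.5,-32,0,0.03],[-9.5,-32,0,0.03],[-9.5,-32,0,0.03],[-9.5,-32,0,0.03]]

```text
t: 10.72
tcp_pos: [587.6, -70.2, 274.2]
eef_rot: [-3.141, -0.0, 1.792]
ft_force: [0.9, -0.1, -4.4]
width: 0.084
finger_force: 40.0
```

>>> servo_tool:
  increments:
    - [[-9.5,-32,0,0.03],[-9.5,-32,0,0.03],[-9.5,-32,0,0.03],[-7.4,-25,0,0.0235],[-4.5,-16,0,0.017]]

```text
t: 11.13
tcp_pos: [546.8, -208.3, 274.2]
eef_rot: [-3.141, 0.0, 1.921]
ft_force: [0.2, -0.4, -4.8]
width: 0.084
finger_force: 40.0
```

>>> servo_tool:
  increments:
    - [[0,0,0,0],[0,0,0,0],[0,0,0,0],[0,0,0,0],[0,0,0,0]]

```text
t: 11.55
tcp_pos: [548.6, -204.8, 274.0]
eef_rot: [-3.142, -0.0, 1.922]
ft_force: [0.4, 0.4, -4.7]
width: 0.085
finger_force: 40.0
```

Run:
```python
from h import *
s=state();print(s["tcp_pos"],s["eef_rot"],s["ft_force"],s["width"])
d=get_image("scene");np.save("s4.npy",d,allow_pickle=True)
e=get_image("side");np.save("side4.npy",e,allow_pickle=True)
cv2.imwrite("pics/s4.png",np.hstack([cv2.resize(d["img"][130:380,300:500],None,fx=2,fy=2),cv2.resize(e["img"][60:310,230:430],None,fx=2,fy=2)]))
```

```text
[ 548.58811316 -204.81702105  274.01524744] [-3.14157491e+00 -2.90999659e-04  1.92185601e+00] [ 0.43073823  0.41280519 -4.70720125] 0.08466848827760061
```

View pics/s4.png

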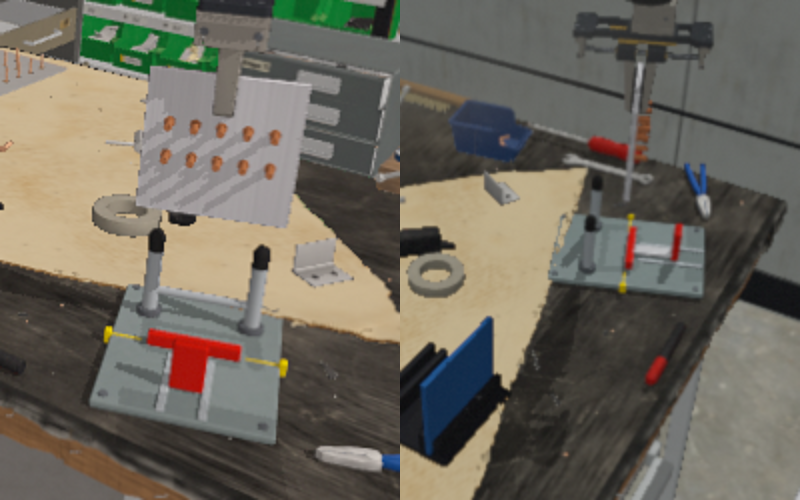

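The crops show the plate held upright above the rest, studs facing the toe stop, and the red stop on the yellow line. I lower it now.

>>> servo_tool:
  increments:
    - [[0,0,-12,0],[0,0,-22,0],[0,0,-25,0],[0,0,-25,0],[0,0,-20,0]]

```text
t: 12.07
tcp_pos: [547.5, -205.2, 167.5]
eef_rot: [-3.14, -0.001, 1.921]
ft_force: [-0.5, 0.1, -5.4]
width: 0.086
finger_force: 40.0
```

>>> servo_tool:
  increments:
    - [[0,0,-16,0],[0,0,-10,0],[0,0,-8,0],[0,0,-5,0],[0,0,-3,0]]

```text
t: 12.48
tcp_pos: [548.5, -205.8, 127.7]
eef_rot: [3.142, 0.0, 1.921]
ft_force: [-0.2, 0.1, -4.5]
width: 0.086
finger_force: 40.0
```

>>> servo_tool:
  increments:
    - [[0,0,0,0],[0,0,0,0],[0,0,0,0],[0,0,0,0],[0,0,0,0]]

```text
t: 12.9
tcp_pos: [548.7, -205.9, 128.6]
eef_rot: [3.141, 0.001, 1.921]
ft_force: [-0.2, -0.1, -3.7]
width: 0.079
finger_force: 40.0
```

>>> servo_tool:
  increments:
    - [[0,0,-0.8,0],[0,0,-0.8,0],[0,0,-0.8,0],[0,0,-0.8,0],[0,0,-0.8,0]]

```text
t: 13.32
tcp_pos: [548.3, -205.8, 123.9]
eef_rot: [-3.142, -0.0, 1.921]
ft_force: [-1.1, 0.2, -5.0]
width: 0.086
finger_force: 40.0
```

>>> servo_tool:
  increments:
    - [[0,0,-0.4,0],[0,0,-0.4,0],[0,0,-0.4,0],[0,0,-0.4,0],[0,0,0,0]]

```text
t: 13.73
tcp_pos: [548.3, -205.8, 122.3]
eef_rot: [-3.141, -0.0, 1.921]
ft_force: [0.2, -0.7, -4.3]
width: 0.086
finger_force: 40.0
```

>>> servo_tool:
  increments:
    - [[0,0,-0.3,0],[0,0,-0.3,0],[0,0,-0.3,0],[0,0,-0.3,0],[0,0,0,0]]

```text
t: 14.15
tcp_pos: [548.5, -205.8, 121.9]
eef_rot: [3.141, 0.0, 1.921]
ft_force: [-3.1, 1.6, 5.6]
width: 0.085
finger_force: 40.0
```

Contact made. I shift the plate slightly towards the stop, then open the fingers a little.

>>> servo_tool:
  increments:
    - [[0,0,0.5,0],[-0.6,-0.2,0,0],[-0.6,-0.2,0,0],[-0.6,-0.2,0,0],[0,0,-0.2,0]]

```text
t: 14.57
tcp_pos: [547.2, -206.6, 121.9]
eef_rot: [3.14, 0.001, 1.921]
ft_force: [0.9, 1.8, 2.6]
width: 0.084
finger_force: 40.0
```

>>> servo_tool:
  increments:
    - [[0,0,0,0],[0,0,0,0],[0,0,0,0],[0,0,0,0],[0,0,0,0]]
  fingers: 0.72
  newtons: 5

```text
t: 14.98
tcp_pos: [546.4, -206.4, 121.4]
eef_rot: [-3.141, -0.0, 1.921]
ft_force: [-0.0, -0.4, 0.6]
width: 0.142
finger_force: 0.0
```

>>> servo_tool:
  increments:
    - [[0.5,0.2,3,0],[0.5,0.2,4,0],[0.5,0.2,4,0],[0.5,0.2,4,0],[0.5,0.2,3,0]]

```text
t: 15.4
tcp_pos: [549.4, -205.5, 140.3]
eef_rot: [3.141, 0.001, 1.921]
ft_force: [0.2, -0.0, -0.1]
width: 0.14
finger_force: 0.0
```

>>> servo_tool:
  increments:
    - [[1.5,0.55,0,0],[1.5,0.55,0,0],[1.5,0.55,0,0],[1.5,0.55,0,0],[1.5,0.55,0,0]]
  fingers: 0.56

```text
t: 15.82
tcp_pos: [556.6, -202.6, 139.3]
eef_rot: [-3.141, -0.0, 1.921]
ft_force: [0.1, 0.6, 0.0]
width: 0.217
finger_force: 0.0
```

Run:
```python
from h import *
s=state();print(s["tcp_pos"],s["ft_force"],s["width"])
d=get_image("scene");e=get_image("side")
cv2.imwrite("pics/s5.png",np.hstack([cv2.resize(d["img"][180:330,310:470],None,fx=2.5,fy=2.5),cv2.resize(e["img"][90:240,260:420],None,fx=2.5,fy=2.5)]))
```

```text
[ 556.58023937 -202.57227908  139.28675834] [0.12681325 0.5928338  0.02635726] 0.21652938258307042
```

View pics/s5.png

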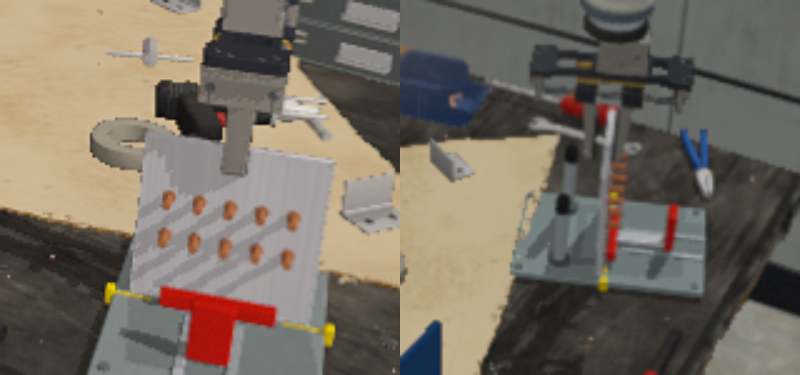

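The plate stands on the base behind the stop, about vertical, between loose fingers. I tip it back slowly.

>>> servo_tool:
  increments:
    - [[1.5,0.55,0,0],[1.5,0.55,0,0],[1.5,0.55,0,0],[1.5,0.55,0,0],[1.5,0.55,0,0]]

```text
t: 16.33
tcp_pos: [564.3, -199.8, 139.5]
eef_rot: [3.141, 0.0, 1.921]
ft_force: [-0.3, 0.6, 0.3]
width: 0.219
finger_force: 0.0
```

>>> servo_tool:
  increments:
    - [[1.8,0.65,-0.3,0],[1.8,0.65,-0.3,0],[1.8,0.65,-0.3,0],[1.8,0.65,-0.3,0],[1.8,0.65,-0.3,0]]

```text
t: 16.75
tcp_pos: [573.3, -196.6, 138.0]
eef_rot: [3.142, -0.0, 1.921]
ft_force: [0.1, 0.1, -0.5]
width: 0.221
finger_force: 0.2
```

>>> servo_tool:
  increments:
    - [[1.8,0.65,-0.8,0],[1.8,0.65,-0.8,0],[1.8,0.65,-0.8,0],[1.8,0.65,-0.8,0],[1.8,0.65,-0.8,0]]

```text
t: 17.17
tcp_pos: [582.3, -193.3, 134.0]
eef_rot: [3.141, 0.0, 1.921]
ft_force: [0.8, 0.1, 1.2]
width: 0.22
finger_force: 0.4
```

Run:
```python
from h import *
s=state();print(s["tcp_pos"],s["ft_force"],s["width"])
d=get_image("scene");e=get_image("side")
cv2.imwrite("pics/s6.png",np.hstack([cv2.resize(d["img"][180:330,310:470],None,fx=2.5,fy=2.5),cv2.resize(e["img"][90:240,260:420],None,fx=2.5,fy=2.5)]))
```

```text
[ 582.34157746 -193.3490505   133.98507061] [0.77752782 0.14083844 1.20502064] 0.2197623919923944
```

View pics/s6.png

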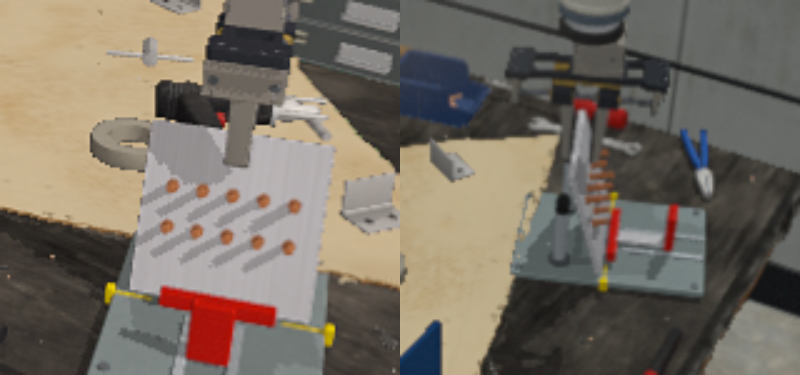

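The plate leans on the rear finger with its foot at the stop. I continue until the caps take it.

>>> servo_tool:
  increments:
    - [[1.5,0.55,0,0],[1.5,0.55,0,0],[1.5,0.55,0,0],[1.5,0.55,0,0],[1.5,0.55,0,0]]
  fingers: 0.45

```text
t: 17.68
tcp_pos: [589.7, -190.6, 134.0]
eef_rot: [-3.142, -0.0, 1.921]
ft_force: [0.2, 0.1, -0.8]
width: 0.275
finger_force: 0.3
```

>>> servo_tool:
  increments:
    - [[1.5,0.55,0,0],[1.5,0.55,0,0],[1.5,0.55,0,0],[1.5,0.55,0,0],[1.5,0.55,0,0]]

```text
t: 18.1
tcp_pos: [597.1, -187.9, 134.0]
eef_rot: [-3.141, -0.0, 1.921]
ft_force: [0.2, 0.3, 0.1]
width: 0.274
finger_force: 0.0
```

>>> servo_tool:
  increments:
    - [[1.5,0.55,0,0],[1.5,0.55,0,0],[1.5,0.55,0,0],[1.5,0.55,0,0],[1.5,0.55,0,0]]
  fingers: 0.3

```text
t: 18.52
tcp_pos: [604.7, -185.1, 134.0]
eef_rot: [3.142, 0.0, 1.921]
ft_force: [0.3, 0.4, 0.8]
width: 0.348
finger_force: 0.0
```

>>> servo_tool:
  increments:
    - [[0,0,0,0],[0,0,0,0],[0,0,0,0],[0,0,0,0],[0,0,0,0]]
  fingers: 0

```text
t: 18.93
tcp_pos: [604.5, -185.2, 134.0]
eef_rot: [-3.142, -0.0, 1.921]
ft_force: [-0.3, 0.1, 0.2]
width: 0.5
finger_force: 0.0
```

Run:
```python
from h import *
s=state();print(s["tcp_pos"],s["ft_force"],s["width"])
d=get_image("scene");e=get_image("side")
cv2.imwrite("pics/s7.png",np.hstack([cv2.resize(d["img"][180:330,310:470],None,fx=2.5,fy=2.5),cv2.resize(e["img"][90:240,260:420],None,fx=2.5,fy=2.5)]))
```

```text
[ 604.49347851 -185.17808779  134.02746769] [-0.34784988  0.06887413  0.23403224] 0.5004130797862637
```

View pics/s7.png

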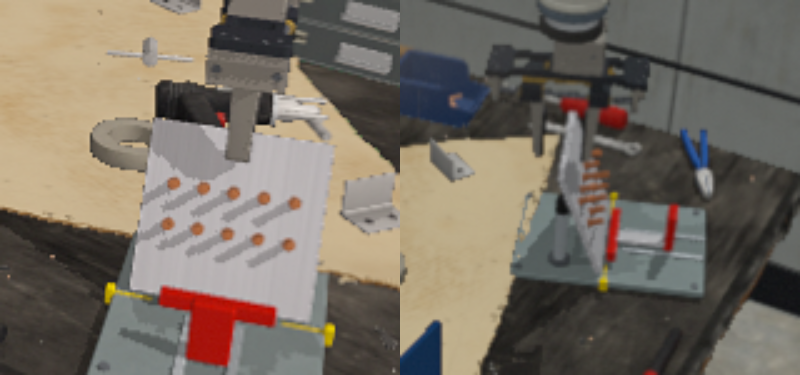

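The plate rests on the caps and both fingers are clear, so I lift away and check from above.

>>> servo_tool:
  increments:
    - [[0,0,8,0],[0,0,20,0],[0,0,30,0],[0,0,35,0],[0,0,35,0]]

```text
t: 19.45
tcp_pos: [604.0, -185.0, 263.6]
eef_rot: [-3.141, -0.001, 1.921]
ft_force: [0.6, -0.2, 0.1]
width: 0.502
finger_force: 0.0
```

>>> servo_tool:
  increments:
    - [[0,-20,0,0],[0,-30,0,0],[-8,-30,0,0],[-10,-30,0,0],[-10,-10,0,0]]

```text
t: 19.87
tcp_pos: [576.0, -308.5, 262.7]
eef_rot: [-3.142, 0.002, 1.92]
ft_force: [-0.1, 0.4, -0.3]
width: 0.499
finger_force: 0.0
```

>>> servo_tool:
  increments:
    - [[0,0,0,0],[0,0,0,0],[0,0,0,0],[0,0,0,0],[0,0,0,0]]

```text
t: 20.28
tcp_pos: [577.1, -304.0, 262.2]
eef_rot: [3.141, -0.0, 1.922]
ft_force: [0.2, -0.4, 1.0]
width: 0.504
finger_force: 0.0
```

```bash
python3 - <<'E'
from h import *
s=state();print(s["tcp_pos"],s["width"])
d=get_image("wrist");cv2.imwrite("pics/w8.png",d["img"]);np.save("w8.npy",(d,s),allow_pickle=True)
uv,P=cloud(d,s);yaw=.35;X=np.array([np.cos(yaw),np.sin(yaw)]);Y=np.array([-X[1],X[0]]);o=np.array([541.1,-210.])
hsv=cv2.cvtColor(d["img"],cv2.COLOR_BGR2HSV)[uv[:,1],uv[:,0]]
q=np.c_[(P[:,:2]-o)@X,(P[:,:2]-o)@Y,P[:,2]]
m=(abs(q[:,0]-60)<25)&(abs(q[:,1])<90)&(q[:,2]>142)&(q[:,2]<160)
print("top",m.sum(),np.percentile(q[m],[2,50,98],axis=0).round(1).tolist())
p=q[m];print("yaw err",np.polyfit(p[:,1],p[:,0],1))
E
python3 r.py w8.npy
```

```text
[ 577.07606576 -304.00961544  262.1618021 ] 0.5042468765863554
top 2323 [[56.2, -70.8, 142.4], [60.6, 5.7, 149.5], [67.0, 72.0, 152.1]]
yaw err [3.10387255e-03 6.10924347e+01]
zmax [12.85738462 15.98173447 16.64945069]
yel [276, 34, 9, 34, 97] [ 514.05911259 -135.1921259    10.        ] [ 510.90567688 -125.56510515   16.        ]
zmax [14.12840541 16.30167437 16.76146823]
yel [276, 153, 8, 29, 72] [ 566.4020887  -280.71981154   10.        ] [ 572.40077335 -294.85480534   16.        ]
clip dist 180.11287982623332
line pts [[-0.32296626 79.93125458]]
line pts [[ -0.81217245 -74.72273054]]
yaw 0.3484329186490538 mark mid [ 541.65322511 -210.20995525]
bar 640 [-72.6 -44.6] [-1.2 45.9] ctr [-36.9   0.7] world [ 506.73948438 -222.17565268]
tab 273 [-82.3 -15.4] [-71.5  16. ] ctr [-76.9   0.3] world [ 469.27242976 -236.19375366]
cap [38.6  4.5] 119.99311302817597
```

View pics/w8.png

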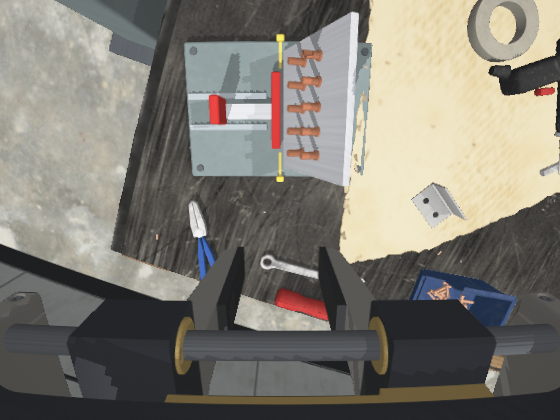

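The plate leans square on the uprights with its studs out, foot beside the red bar (column 280). One last check of the foot gap and lean.

Run:
```python
from h import *
d,s=np.load("w8.npy",allow_pickle=True)
uv,P=cloud(d,s);yaw=.35;X=np.array([np.cos(yaw),np.sin(yaw)]);Y=np.array([-X[1],X[0]]);o=np.array([541.4,-210.1])
hsv=cv2.cvtColor(d["img"],cv2.COLOR_BGR2HSV)[uv[:,1],uv[:,0]]
q=np.c_[(P[:,:2]-o)@X,(P[:,:2]-o)@Y,P[:,2]]
m=(q[:,0]>-2)&(q[:,0]<62)&(abs(q[:,1])<70)&(q[:,2]>32)&(q[:,2]<145)&(hsv[:,1]<60)
A=np.c_[np.ones(m.sum()),q[m][:,1:]];b=q[m][:,0];w=np.ones(len(b),bool)
for _ in range(6):
    c=np.linalg.lstsq(A[w],b[w],rcond=None)[0];r=b-A@c;w=abs(r)<max(2.0,1.5*r[w].std())
print(c,w.sum(),"lean",np.arctan(c[2]),"foot x (mark)",c[0]+c[2]*13,"yaw err",c[1])
```

```text
[-1.38845747  0.00181014  0.40403509] 5850 lean 0.3839800555324455 foot x (mark) 3.8639987016692956 yaw err 0.0018101351318723924
```

```bash
python3 -c "
from rig import *
print(sign_off())"
```

```text
the job is handed in; nothing more can be done
None
```

The job is handed in: by my last camera check, the toe stop is on the yellow line to about 1 mm. The stud plate leans on the uprights at about 0.38 rad, square and centred with studs out, and its foot is about 4 mm from the stop (8 mm allowed); `sign_off()` did not report a verdict.

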